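# Clamp a doll's head mould in the hand press and hold it

### The job

Slide the wooden head mould on its sled (the upright peg is its handle) along the guide channel and under the beam of the hand press until it is fully home against the end stop, with the press still up. Then push the black spring-loaded knob down 25 mm, give or take 4 mm, so that the foot clamps the mould; keep it there for at least 3 seconds and finish the program while still holding it down at that depth. Do not drive the knob to the bottom of its travel, and leave the other things on the bench alone.

Things in the scene. Friction and masses are not known exactly. Their poses are not given: they have to be found in the camera images.
- press: Grey hand press fixed on the bench. Origin on the bench surface under the ram axis; x along the guide channel towards the end stop (the sled waits at -x), y across, z up. Base plate 100 wide, x -305 to +45, widened to 200 at x = +-35. Channel: floor 10 above the bench, two rails 63 apart inside, 79 outside, tops 24 above the bench, open at the -x end.
- stop (a point): Middle of the end stop's face, at x = +32, y = 0, z = 21 in the press frame; the stop is a steel bar across the channel, top 32 above the bench.
- beam (a point): Centre of the underside of the press beam, 125 above the bench over the press origin. Beam 50 along x, 200 across y, 30 high (top 155), with a boss (diameter 34) up to 170; carried by two round columns, diameter 20, at y = +-83, x = 0.
- mould: Wooden head mould on a plywood sled, one rigid piece of 0.3 to 0.6 kg, loose in the channel. Origin: underside of the sled below the mould's centre; x along the sled towards the stop, z up. Sled 60 wide, 12 thick, x -145 to +32; mould block 56 x 56, top 57 up. Upright peg, diameter 16, at x = -125, 12 to 67 up. Home (sled on the stop), the origin is under the ram axis.
- peg_top (a point): centre of the top of the sled's upright peg, 77 mm above the bench
- knob_top (a point): centre of the flat top of the black round push knob (diameter 52, top flat 40, 20 high) on the steel ram that goes down through the beam; 235 mm above the bench when up, comes down with the ram
- knob (a joint): how far the knob and ram are pressed down from their upper rest, in m: 0 up (spring-returned) to 0.040 at the lower stop. The return spring needs about 2 N to start, 5 N at 25 mm; a mould below adds 2 N at 14 mm, 7 N at 25 mm (12 N in all).
- foot: round steel pressing foot (diameter 48, 12 thick) at the lower end of the ram, sprung so that it can give up to 28 mm; origin at the centre of its underside, 81 mm above the bench when up, 14 mm above the top of a mould below it
- cup: Bystander: white porcelain cup, diameter 60, 48 high (mm); origin at its underside.
- glue: Bystander: clear plastic glue bottle with an orange cap, diameter 54, 150 high (mm); origin at its underside.
- jar: Bystander: closed glass jar, diameter 58, 75 high (mm); origin at its underside.
- brush: Bystander: paint brush 170 long, lying flat, flat bristle head about 45 wide (mm); origin at its underside.
- sander: Bystander: cork sanding block 60 x 35 x 26 (mm); origin at its underside.
- dollhead: Bystander: doll's head on a thin stick in a 50 x 50 wooden foot, about 150 high (mm); origin at its underside.
Not all that is in view belongs to the job. Leave any blue or purple look-alike of the mould alone.

How it is judged (in metres and radians):
On the way, in this order (a step that is already met when the one before it is completed fails the run):
1. the mould is home against the end stop in the channel while the knob is still up (x of mould in the frame of press between -0.004 and 0.004 m and y of mould in the frame of press between -0.004 and 0.004 m and z of mould in the frame of press below 0.014 m and value of joint knob below 0.004 m), for 0.2 s.
2. the knob is held 21 to 29 mm down with the foot on the mould, for 3 s (x of mould in the frame of press between -0.004 and 0.004 m and y of mould in the frame of press between -0.004 and 0.004 m and z of mould in the frame of press below 0.014 m and value of joint knob between 0.021 and 0.029 m and contact force between foot and mould above 3 N and contact force between any of the fingers, the arm and knob above 3 N), for 3 s.
At the end, for the whole second after the job is handed in: The robot is still pressing the knob (over 3 N), which is 21 to 29 mm down, the foot presses on the mould with over 3 N, and the mould sits flat in the channel within 4 mm of its home under the ram (all of step 2); the arm keeps its last pose, push and grip.
It fails at once if the knob is driven to the bottom of its travel (more than 37 mm) (value of joint knob above 0.037 m).
It fails at once if one of the other things on the bench is shifted more than 25 mm (distance of any of cup, glue, jar, brush, sander, dollhead from where it was at the start of the episode above 0.025 m).
It also fails if it takes over 53 s, if anything falls off the work surface, if the arm or the gripper's body presses on something with over 40 N, if the wrist force passes 120 N, or if a joint passes its speed limit or range.

### The arm

A 6-joint arm with a two-finger parallel gripper is mounted at the origin on the work surface. World frame = base frame: x ahead of the robot, y to its left, z up, the work surface at z = 0. Lengths are in mm, angles in rad, forces in N, time in s.
With the tool pointing down it reaches from about 325 to 775 mm from the base axis. Payload 5.5 kg.
Tool frame: the origin (TCP) lies at the very end of the fingers, on their centre line; the grasp point (between the pads) lies 19 mm behind it; z points along the fingers, y is the line along which they close (so a half turn about z gives the same grasp; the last joint's range is limited). The gripper opens to 88 mm and grips with 3 to 60 N. Pads are 20 mm wide; open, the fingers measure 115 mm over their backs; the gripper's body (75 mm by 178 mm) begins 61 mm behind the grasp point.
Start: joints at [1.254, 0.091, 1.231, -0, 1.82, -0.057], TCP at [154.136, 579.878, 222.631] pointing down, gripper open.
Joint ranges: [-2.87, 2.87], [-0.86, 2.18], [0.17, 2.46], [-1.51, 4.65], [0.06, 2.69], [-2.65, 2.65]. Speed limits (rad/s): [2.57, 2.57, 3.01, 3.14, 3.14, 3.14].

### API

Orientations are given as a unit quaternion [x, y, z, w].
In Python, from station import bot gives the robot as it stands.
- The arm moves only by the tool servo_tool, never from a script. Its argument "motion" is a list of rows, each a list of 2 entries, a list of its own where there are three numbers: the shift along the tool's x, y, z in a scale on which 1.0 is 80 cm, then the turn, a rotation vector about the tool's x, y, z in parts of the range, where 1.0 means pi rad. In form: [[[tx, ty, tz], [ax, ay, az]], ...]. A call has 1 to 8 rows; each row is the pose to reach, as a shift and turn from the pose commanded when the call began, along the tool's axes at that moment; what a row does not reach only later rows make up. A row lasts 1/10 s, in which the tool goes at most 50 mm and 8.59 degrees, less where a joint would pass 70% of its speed; a pose out of reach is approached as far as the arm can. A shift or turn number past 1, either way, is cut back to 1. A call with a gripper value outside its range is refused whole. "fingers" is the closure, from 0 (fully open) to 1 (shut), set as the call begins (left out, the last holds). The fingers move at their own pace and stop on an object; "squeeze" is the grip in N (left out, the last holds). Time passes only in rows, so rows that repeat a pose let the fingers close. It gives the time, the measured TCP pose, the force, the opening and the grip force at its end, in the units of the state.
- bot.get_state(): the state, without advancing time (a new reading comes with each control period).
- bot.grab_frame(name): name is "side" or "top"; returns a dict with "color" (384x512x3 uint8, red, green, blue), "depth" (384x512 float32, mm along the optical axis (not along the pixel's ray), 0 where there is no reading), "fx", "fy", "cx", "cy" (pixels), "R" (3x3) and "t" (3): a world point X has camera coordinates R X + t. Camera axes: x right, y down, z forward; pixel columns grow to the right and rows downward; lengths in mm; the calibration is good to about 2 mm. A picture is of the moment at which its call begins.
- bot.job_done(): hands the job in; it is judged then, once.
The state is a dict: "t": time; "joint_positions": joint angles; "dq": joint speeds; "effort": joint torques, N m; "ee_pos": TCP position; "tcp_rot": TCP orientation; "contact_force": force on the tool from outside, world axes, zero at the start; "wrist_torque": the same for the moment, N m; "width": finger opening in mm; "gripper_force": force on a finger pad.
Only numpy, scipy, OpenCV 4.12 (cv2) and the standard library are available. Lean on these libraries where they do the work, as an engineer would, in place of code of your own. Each camera call takes 0.05 s, during which the arm holds its last target. There are 200 camera calls.

## Working session

There is one attempt and no reset: what is moved stays moved. The work goes in short steps, Python scripts to look and compute and a tool call to move; the robot and the scene stay as the last step left them, time stands still between calls to the robot, and variables do not carry over. Pictures are saved under pics/ and viewed, at most 10 in all, crops included, and the job is handed in when it is done.

Besides the shell and the picture viewer there is one more tool, called after "Request:" as name([rows], argument=value, ...), one row to a line, values as JSON. servo_tool: Moves the arm, as the interface text tells. Its arguments: {"type":"object","properties":{"motion":{"type":"array","items":{"type":"array"}},"fingers":{"type":"number"},"squeeze":{"type":"number"}},"required":["motion"]}

```bash
mkdir -p pics
python3 - <<'E'
from station import bot
import cv2,numpy as np
s=bot.get_state();print(s)
for n in("top","side"):
    f=bot.grab_frame(n);cv2.imwrite(f"pics/{n}0.png",f["color"][:,:,::-1]);np.savez(f"{n}0.npz",**f)
    print(n,f["fx"],f["cx"],f["cy"],np.round(f["R"],3).tolist(),f["t"], (f["depth"]>0).mean())
E
```

```text
{'t': 0.0, 'joint_positions': array([ 1.25430196e+00,  9.18394374e-02,  1.23187307e+00,  1.42120201e-05,
        1.81977351e+00, -5.66978080e-02]), 'dq': array([ 0.00075319,  0.00022573,  0.00170932,  0.00189495,  0.00093453,
       -0.00191458]), 'effort': array([ 1.05728268e-04, -4.46423686e+01, -4.06462955e+01,  6.98217913e-02,
        2.86274019e-02, -1.30820458e-04]), 'ee_pos': array([154.03652142, 579.59279326, 221.52573108]), 'tcp_rot': array([ 1.29531491e-01,  9.91574857e-01, -9.28972078e-04, -1.82393031e-04]), 'contact_force': array([-0.34183321,  0.79596204,  0.28220319]), 'wrist_torque': array([ 0.00772964,  0.03100466, -0.00458689]), 'gripper_force': 0.0, 'width': 87.59339108201792}
top 371.32259448608363 257.0550489126137 192.37626472700524 [[-0.114, -0.993, -0.005], [-0.971, 0.112, -0.21], [0.209, -0.019, -0.978]] [146.04040526 531.82687835 961.47361643] 0.99591064453125
side 474.39634171386746 254.1439483802755 191.0194081531393 [[0.884, -0.466, -0.022], [-0.283, -0.498, -0.82], [0.371, 0.731, -0.573]] [-410.7818003   343.39851219 1079.48104751] 0.9960835774739584
```

View pics/top0.png

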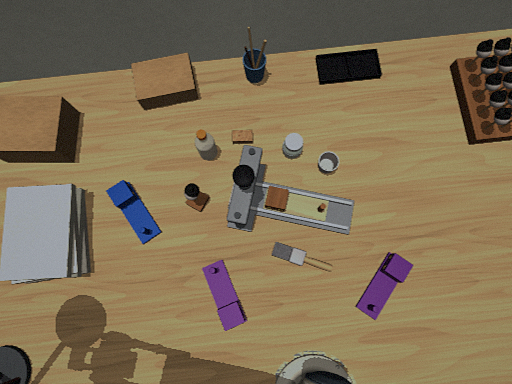

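View pics/side0.png

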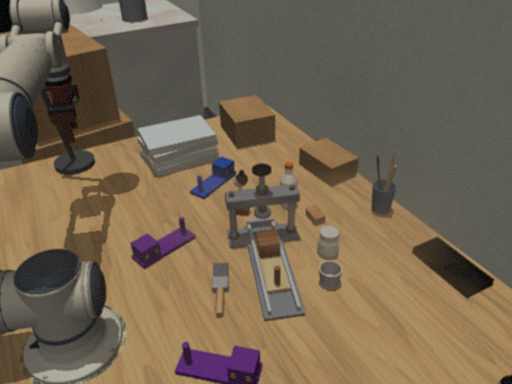

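The top view shows the knob at (243,176), the beam running from about (252,150) to (238,222), the mould block at (276,198), the peg at (322,208), and the channel out to (352,215). In the side view the knob is at (262,170) and the peg at (277,268). I'll measure these next.

```bash
cat > h.py <<'E'
import numpy as np,cv2
def load(n): return dict(np.load(n))
def ray(f,u,v):
    R,t=f["R"],f["t"]; d=R.T@np.array([(u-f["cx"])/f["fx"],(v-f["cy"])/f["fy"],1]); return -R.T@t,d
def plane(f,u,v,z):
    c,d=ray(f,u,v); return c+d*(z-c[2])/d[2]
def tri(a,b):
    (c1,d1),(c2,d2)=a,b; s=np.linalg.lstsq(np.c_[d1,-d2],c2-c1,rcond=None)[0]
    p,q=c1+s[0]*d1,c2+s[1]*d2; return (p+q)/2,np.linalg.norm(p-q)
def cloud(f):
    v,u=np.mgrid[:384,:512]; z=f["depth"].astype(float)
    P=np.stack([(u-f["cx"])/f["fx"]*z,(v-f["cy"])/f["fy"]*z,z],-1)-f["t"]
    return P@f["R"]
def blob(m,seed):
    n,l,s,c=cv2.connectedComponentsWithStats(m.astype(np.uint8)); k=min(range(1,n),key=lambda i:np.hypot(*(c[i]-seed))-0.0*s[i,4]); return l==k,c[k],s[k]
E
python3 - <<'E'
from h import *
T,S=load("top0.npz"),load("side0.npz")
out={}
for n,f,ks,ps in(("top",T,(243,176),(322,208)),("side",S,(262,170),(277,270))):
    P=cloud(f);hsv=cv2.cvtColor(f["color"],cv2.COLOR_RGB2HSV)
    roi=np.zeros((384,512),bool);roi[ks[1]-60:ks[1]+150,ks[0]-60:ks[0]+130]=1
    Z=P[...,2]
    for nm,lo,hi,sd in(("knobtop",228,242,ks),("pegtop",71,84,ps)):
        m=roi&(Z>lo)&(Z<hi)&(np.hypot(*(np.stack(np.mgrid[:384,:512][::-1])-np.array(sd)[:,None,None]))<25)
        if m.any():
            q=P[m];v,u=np.nonzero(m);print(n,nm,m.sum(),"px",u.mean(),v.mean(),"world med",np.median(q,0).round(1),"mid",((q.min(0)+q.max(0))/2).round(1),np.ptp(q,0).round(1))
    for nm,lo,hi in(("beam",146,161),("rails",20,28),("block",61,74)):
        m=roi&(Z>lo)&(Z<hi)
        m=cv2.morphologyEx(m.astype(np.uint8),cv2.MORPH_OPEN,np.ones((2,2)))>0 if nm!="rails" else m
        q=P[m]
        if len(q)<10: continue
        r=cv2.minAreaRect(q[:,:2].astype(np.float32));print(n,nm,len(q),"rect",np.round(r[0],1),np.round(r[1],1),round(r[2],1),"zmed",np.median(q[:,2]).round(1))
    c=f["color"];x,y=ks[0]-50,ks[1]-40
    cr=c[y:y+150,x:x+190];cv2.imwrite(f"pics/{n}c.png",cv2.resize(cr,None,fx=4,fy=4,interpolation=cv2.INTER_CUBIC)[:,:,::-1]);print(n,"crop origin",x,y)
E
python3 - <<'E'
import cv2,sys
a=cv2.imread("pics/topc.png");b=cv2.imread("pics/sidec.png")
E
```

```text
top knobtop 384 px 243.58333333333334 175.23697916666666 world med [550.  113.6 233.7] mid [550.9 113.8 233. ] [49.5 49.2  9.6]
top pegtop 28 px 322.7857142857143 206.14285714285714 world med [483.7 -85.1  75.9] mid [483.1 -85.   75.6] [13.6 13.8  7.4]
top beam 1215 rect [545.4 161.1] [177.  404.5] 81.3 zmed 153.9
top rails 1807 rect [475.9  54.4] [464.4 542. ] 89.8 zmed 22.6
top block 487 rect [513.4  97.1] [253.6 359.8] 86.5 zmed 66.2
top crop origin 193 136
side knobtop 166 px 261.59638554216866 168.65662650602408 world med [551.1 109.7 232.7] mid [551.9 113.4 232.4] [50.9 48.2  8.4]
side pegtop 29 px 277.3103448275862 268.2758620689655 world med [484.8 -86.8  74.6] mid [484.5 -85.1  74.7] [15.3 17.6  6.8]
side beam 814 rect [533.2 -50.2] [1747.1  387.8] 45.6 zmed 152.2
side rails 1643 rect [824.4 235.8] [1000.4  749.7] 71.0 zmed 22.6
side block 1845 rect [504.5  25.5] [1843.1  662.4] 48.9 zmed 66.6
side crop origin 212 130
```

View pics/topc.png

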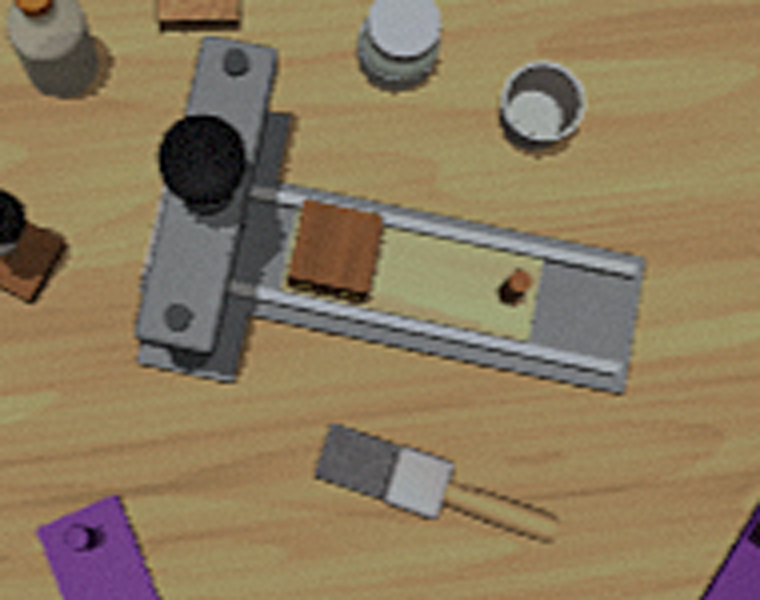

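View pics/sidec.png

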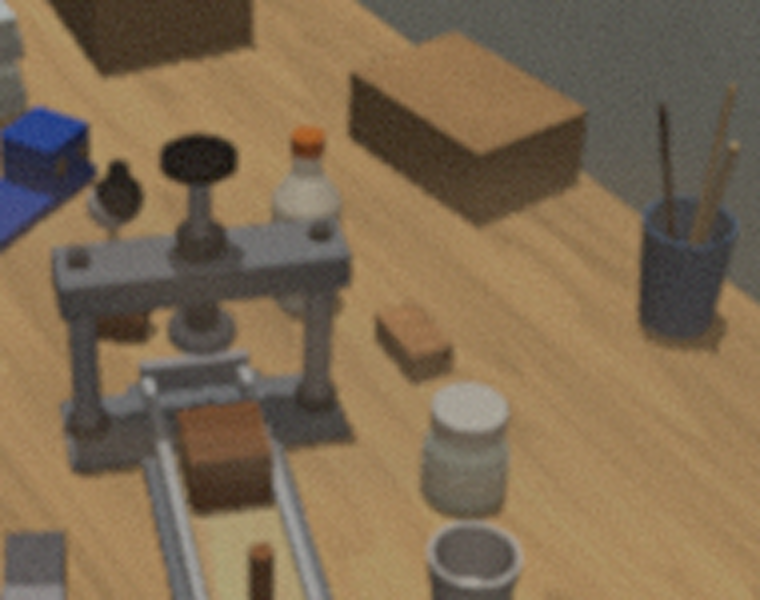

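The knob reads about (551,114,233–235) and the peg top about (484,-85,76), and the two views agree. The crops show the same scene: knob at top-crop (203,160), peg top at (518,280), cup well clear of the rails. Next come the channel direction, the clearances and the first move.

```bash
cat >> h.py <<'E'
from scipy.spatial.transform import Rotation as Ro
def mv(s,target,xang):
    """shift (cm) and turn (deg) in tool axes to a tool-down pose with tool x at xang deg"""
    R=Ro.from_quat(s["tcp_rot"]); a=np.radians(xang); x=np.array([np.cos(a),np.sin(a),0]); z=np.array([0,0,-1.]); 
    G=Ro.from_matrix(np.c_[x,np.cross(z,x),z])
    return R.inv().apply(np.array(target)-s["ee_pos"])/10,(R.inv()*G).as_rotvec(degrees=True)
E
python3 - <<'E'
from h import *
from station import bot
T,S=load("top0.npz"),load("side0.npz")
k=np.array([551.,113.8]);p=np.array([484.,-85.])
a,e=tri(ray(T,243.6,175.2),ray(S,261.6,168.7));b,e2=tri(ray(T,322.8,206.1),ray(S,277.3,268.3));print("tri knob",a.round(1),e.round(1),"peg",b.round(1),e2.round(1))
P=cloud(T);X=P.reshape(-1,3);d=X[:,:2]-k
for nm,lo,hi,r in(("beam",147,158,108),("rails",21,27,330),("block",63,71,150)):
    near=(np.hypot(*d.T)<r)&(X[:,2]>lo)&(X[:,2]<hi)
    u=(p-k)/np.linalg.norm(p-k); al=d@u; ac=d@[-u[1],u[0]]
    if nm=="rails": near&=(np.abs(ac)<45)&(al>60)
    if nm=="block": near&=(np.abs(ac)<45)&(al>40)
    q=X[near][:,:2]; print(nm,len(q),[np.round(v,1) for v in cv2.minAreaRect(q.astype(np.float32))])
    w,V=np.linalg.eigh(np.cov(q.T));v=V[:,1]*np.sign(V[1,1]);print("  mean",q.mean(0).round(1),"axis ang",np.degrees(np.arctan2(v[1],v[0])).round(2))
print("u ang",np.degrees(np.arctan2(*(k-p)[::-1])),"dist",np.linalg.norm(k-p))
for nm,(uu,vv),z in(("cup",(328.5,162),40),("jar",(294,141),75)):
    c=plane(T,uu,vv,z)[:2]-p;print(nm,"along/across from peg",(c@[.319,.948]).round(),(c@[-.948,.319]).round())
print(mv(bot.get_state(),[484,-85,250],71.4))
E
```

```text
tri knob [551.8 113.6 230.1] 0.6 peg [484.3 -85.7  74.2] 0.9
beam 1111 [array([551.4, 114.1]), array([ 50.3, 199.7]), np.float64(71.4)]
  mean [542.4 115.2] axis ang 160.79
rails 874 [array([494.8, -54.5]), array([234.6,  79.9]), np.float64(71.3)]
  mean [491.9 -53.2] axis ang 76.93
block 404 [array([523.7,  32.5]), array([55.6, 55.9]), np.float64(70.9)]
  mean [523.5  32.5] axis ang 57.53
u ang 71.37504476638998 dist 209.7866535316296
cup along/across from peg 1.0 -136.0
jar along/across from peg 109.0 -164.0
(array([-48.9600322 , -55.75924515,  -2.74252695]), array([-7.82338793e-02,  7.85629494e-02,  9.37138601e+01]))
```

Careful with the scale: shifts go in shares of 80 cm and turns go in shares of pi rad. That gives: -55.8 cm / 80 = -0.6975, -2.7 cm / 80 = -0.0338, 93.7 degrees / 180 = 0.5206.

Request:
servo_tool([
  [[-0.6125, -0.6975, -0.0338], [0, 0, 0.5206]],
  [[-0.6125, -0.6975, -0.0338], [0, 0, 0.5206]],
  [[-0.6125, -0.6975, -0.0338], [0, 0, 0.5206]],
  [[-0.6125, -0.6975, -0.0338], [0, 0, 0.5206]],
  [[-0.6125, -0.6975, -0.0338], [0, 0, 0.5206]],
  [[-0.6125, -0.6975, -0.0338], [0, 0, 0.5206]],
  [[-0.6125, -0.6975, -0.0338], [0, 0, 0.5206]],
  [[-0.6125, -0.6975, -0.0338], [0, 0, 0.5206]],
], fingers=0, squeeze=30)

```text
t: 0.9
ee_pos: [332.1, 220.0, 237.0]
tcp_rot: [0.669, 0.743, 0.0, 0.0]
contact_force: [0.9, 0.1, 0.5]
width: 87.9
gripper_force: 0.0
```

Run:
```python
from h import *
from station import bot
print(mv(bot.get_state(),[484.2,-85.2,250],71.4))
```

```text
(array([-31.94641346,  11.91841876,  -1.30217372]), array([ 7.38095768e-03, -4.56682796e-04,  2.46337609e+01]))
```

In the tool's units: -31.9 cm / 80 = -0.3988, 11.9 cm / 80 = 0.1488, 24.6 degrees / 180 = 0.1367.

Request:
servo_tool([
  [[-0.3988, 0.1488, -0.0163], [0, 0, 0.1367]],
  [[-0.3988, 0.1488, -0.0163], [0, 0, 0.1367]],
  [[-0.3988, 0.1488, -0.0163], [0, 0, 0.1367]],
  [[-0.3988, 0.1488, -0.0163], [0, 0, 0.1367]],
  [[-0.3988, 0.1488, -0.0163], [0, 0, 0.1367]],
  [[-0.3988, 0.1488, -0.0163], [0, 0, 0.1367]],
  [[-0.3988, 0.1488, -0.0163], [0, 0, 0.1367]],
  [[-0.3988, 0.1488, -0.0163], [0, 0, 0.1367]],
])

```text
t: 1.7
ee_pos: [486.2, -86.0, 248.4]
tcp_rot: [0.812, 0.584, -0.001, -0.001]
contact_force: [0.0, -0.0, -0.6]
width: 87.8
gripper_force: 0.0
```

Request:
servo_tool([
  [[0, 0, 0], [0, 0, 0]],
  [[0, 0, 0], [0, 0, 0]],
])

```text
t: 1.9
ee_pos: [485.1, -81.1, 250.1]
tcp_rot: [0.81, 0.586, 0.0, -0.0]
contact_force: [-0.3, 0.2, -0.5]
width: 87.7
gripper_force: 0.0
```

Run:
```python
from h import *
from station import bot
print(mv(bot.get_state(),[484.2,-85.2,40],71.4))
```

```text
(array([-0.42440614,  0.04696162, 21.00984459]), array([-0.02678374, -0.02003973,  0.40621527]))
```

In the tool's units: 21 cm / 80 = 0.2625, 19.5 cm / 80 = 0.2438, 0.4 degrees / 180 = 0.0022.

Request:
servo_tool([
  [[-0.005, 0, 0.05], [0, 0, 0.0022]],
  [[-0.005, 0, 0.1], [0, 0, 0.0022]],
  [[-0.005, 0, 0.15], [0, 0, 0.0022]],
  [[-0.005, 0, 0.1875], [0, 0, 0.0022]],
  [[-0.005, 0, 0.2188], [0, 0, 0.0022]],
  [[-0.005, 0, 0.2438], [0, 0, 0.0022]],
  [[-0.005, 0, 0.2625], [0, 0, 0.0022]],
  [[-0.005, 0, 0.2625], [0, 0, 0.0022]],
])

```text
t: 2.7
ee_pos: [482.8, -84.5, 38.2]
tcp_rot: [0.812, 0.584, -0.001, -0.001]
contact_force: [-0.7, -0.1, -0.2]
width: 87.9
gripper_force: 0.0
```

Run:
```python
from h import *
from station import bot
s=bot.get_state();print(s["ee_pos"],s["contact_force"],mv(s,[484.2,-85.2,40],71.4))
f=bot.grab_frame("side");cv2.imwrite("pics/s2.png",cv2.resize(f["color"][130:330,160:400],None,fx=3,fy=3)[:,:,::-1])
```

```text
[482.84355831 -84.45951832  38.20298349] [-0.74463212 -0.13888912 -0.24230772] (array([-0.02710541,  0.15154631, -0.1802059 ]), array([-0.1923497 ,  0.01182072,  0.05762839]))
```

View pics/s2.png

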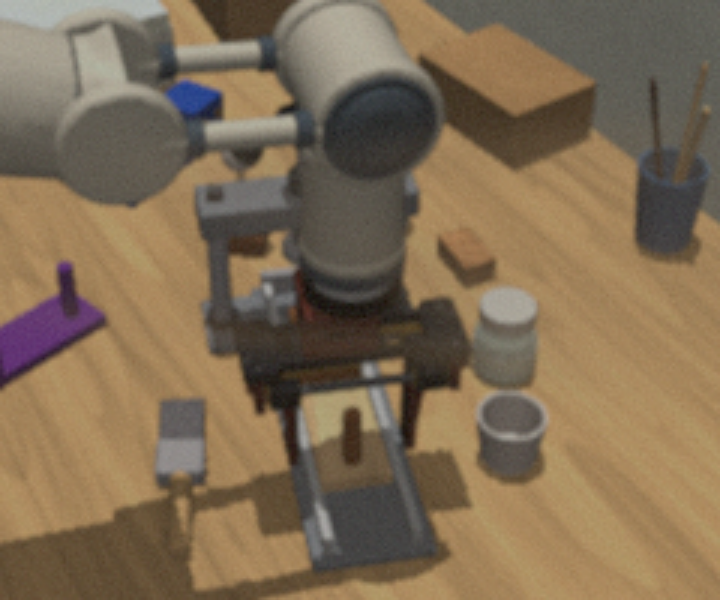

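The open fingers straddle the peg (crop (352,435)), with the jar and cup clear to the right. I'll close on the peg.

In the tool's units: 0.15 cm / 80 = 0.0019.

Request:
servo_tool([
  [[0, 0.0019, 0], [0, 0, 0]],
  [[0, 0.0019, 0], [0, 0, 0]],
  [[0, 0.0019, 0], [0, 0, 0]],
  [[0, 0.0019, 0], [0, 0, 0]],
  [[0, 0.0019, 0], [0, 0, 0]],
  [[0, 0.0019, 0], [0, 0, 0]],
  [[0, 0.0019, 0], [0, 0, 0]],
  [[0, 0.0019, 0], [0, 0, 0]],
], fingers=1, squeeze=25)

```text
t: 3.55
ee_pos: [485.6, -86.3, 40.1]
tcp_rot: [0.812, 0.583, -0.0, -0.0]
contact_force: [-0.3, -0.3, -0.4]
width: 27.2
gripper_force: 0.0
```

In the tool's units: -0.1 cm / 80 = -0.0013.

Request:
servo_tool([
  [[0, -0.0013, 0], [0, 0, 0]],
  [[0, -0.0013, 0], [0, 0, 0]],
  [[0, -0.0013, 0], [0, 0, 0]],
  [[0, -0.0013, 0], [0, 0, 0]],
])

```text
t: 3.95
ee_pos: [484.5, -85.9, 40.1]
tcp_rot: [0.812, 0.583, -0.0, -0.0]
contact_force: [-1.3, 0.6, 0.6]
width: 15.7
gripper_force: 25.0
```

Run:
```python
from h import *
from station import bot
s=bot.get_state();u=np.array([np.cos(np.radians(71.35)),np.sin(np.radians(71.35))])
print(s["ee_pos"],mv(s,[*(np.array([551.4,114.1])-125*u),40],71.35))
```

```text
[484.52652067 -85.90914872  40.10463235] (array([ 8.58919632, -0.05794819,  0.01006866]), array([-0.02400639,  0.00279664,  0.01248877]))
```

In the tool's units: 8 cm / 80 = 0.1, 7.7 cm / 80 = 0.0963.

Request:
servo_tool([
  [[0.0063, 0, 0], [0, 0, 0]],
  [[0.0188, 0, 0], [0, 0, 0]],
  [[0.0375, 0, 0], [0, 0, 0]],
  [[0.0563, -0.0004, 0], [0, 0, 0]],
  [[0.075, -0.0004, 0], [0, 0, 0]],
  [[0.0875, -0.0006, 0], [0, 0, 0]],
  [[0.0963, -0.0006, 0], [0, 0, 0]],
  [[0.1, -0.0006, 0], [0, 0, 0]],
])

```text
t: 4.75
ee_pos: [510.0, -9.3, 40.1]
tcp_rot: [0.812, 0.584, -0.0, -0.0]
contact_force: [-1.2, -2.7, -0.3]
width: 15.8
gripper_force: 25.0
```

In the tool's units: 0.3 cm / 80 = 0.0038, 0.2 cm / 80 = 0.0025.

Request:
servo_tool([
  [[0.0013, 0, 0], [0, 0, 0]],
  [[0.0025, 0, 0], [0, 0, 0]],
  [[0.0038, 0, 0], [0, 0, 0]],
  [[0.0038, 0, 0], [0, 0, 0]],
])

```text
t: 5.15
ee_pos: [510.7, -7.3, 40.1]
tcp_rot: [0.812, 0.583, 0.0, -0.0]
contact_force: [-0.9, -1.6, 0.0]
width: 15.5
gripper_force: 25.0
```

Travel so far is 83 mm of about 86, with only friction (about 2 N) against it. I'll creep up to the stop.

In the tool's units: 0.3 cm / 80 = 0.0038, 0.2 cm / 80 = 0.0025.

Request:
servo_tool([
  [[0.0013, 0, 0], [0, 0, 0]],
  [[0.0025, 0, 0], [0, 0, 0]],
  [[0.0038, 0, 0], [0, 0, 0]],
  [[0.0038, 0, 0], [0, 0, 0]],
])

```text
t: 5.55
ee_pos: [511.7, -4.3, 40.1]
tcp_rot: [0.812, 0.583, -0.0, -0.0]
contact_force: [-0.9, -3.2, -0.4]
width: 15.5
gripper_force: 25.0
```

In the tool's units: 0.2 cm / 80 = 0.0025, 0.1 cm / 80 = 0.0013.

Request:
servo_tool([
  [[0.0013, 0, 0], [0, 0, 0]],
  [[0.0025, 0, 0], [0, 0, 0]],
  [[0.0025, 0, 0], [0, 0, 0]],
])

```text
t: 5.85
ee_pos: [511.7, -4.3, 40.3]
tcp_rot: [0.813, 0.583, -0.002, 0.001]
contact_force: [-4.8, -9.4, 1.9]
width: 15.4
gripper_force: 25.0
```

It is on the stop: force rose to about 10 N with no further motion, and the TCP is at (511.7,-4.3) against the expected home peg (511.4,-4.3). Release and rise.

Request:
servo_tool([
  [[-0.0013, 0, 0], [0, 0, 0]],
  [[-0.0019, 0, 0], [0, 0, 0]],
  [[-0.0019, 0, 0], [0, 0, 0]],
  [[-0.0019, 0, 0], [0, 0, 0]],
  [[-0.0019, 0, 0], [0, 0, 0]],
  [[-0.0019, 0, 0], [0, 0, 0]],
], fingers=0.6)

```text
t: 6.45
ee_pos: [511.9, -3.7, 40.2]
tcp_rot: [0.812, 0.583, 0.0, -0.0]
contact_force: [0.3, 0.6, -0.7]
width: 35.1
gripper_force: 0.0
```

In the tool's units: -22 cm / 80 = -0.275, -20 cm / 80 = -0.25.

Request:
servo_tool([
  [[-0.0013, 0, -0.0125], [0, 0, 0]],
  [[-0.0038, 0, -0.0375], [0, 0, 0]],
  [[-0.0038, 0, -0.0875], [0, 0, 0]],
  [[-0.0038, 0, -0.15], [0, 0, 0]],
  [[-0.0038, 0, -0.2125], [0, 0, 0]],
  [[-0.0038, 0, -0.25], [0, 0, 0]],
  [[-0.0038, 0, -0.275], [0, 0, 0]],
  [[-0.0038, 0, -0.275], [0, 0, 0]],
])

```text
t: 7.25
ee_pos: [511.9, -6.8, 264.8]
tcp_rot: [0.812, 0.583, 0.003, 0.002]
contact_force: [0.1, 0.3, 0.1]
width: 35.3
gripper_force: 0.0
```

In the tool's units: -14 cm / 80 = -0.175, -13 cm / 80 = -0.1625.

Request:
servo_tool([
  [[-0.025, -0.05, -0.0125], [0, 0, 0]],
  [[-0.075, -0.1, -0.0125], [0, 0, 0]],
  [[-0.125, -0.15, -0.0125], [0, 0, 0]],
  [[-0.1625, -0.175, -0.0125], [0, 0, 0]],
  [[-0.175, -0.175, -0.0125], [0, 0, 0]],
  [[-0.175, -0.175, -0.0125], [0, 0, 0]],
], fingers=1)

```text
t: 7.85
ee_pos: [332.9, -95.5, 269.5]
tcp_rot: [0.813, 0.582, 0.0, 0.0]
contact_force: [0.4, -0.3, -0.0]
width: 0.7
gripper_force: 0.0
```

Run:
```python
from h import *
from station import bot
f=bot.grab_frame("top");P=cloud(f);X=P.reshape(-1,3);k=np.array([551.4,114.1]);a=np.radians(71.35);u=np.array([np.cos(a),np.sin(a)]);d=X[:,:2]-k
al=d@u;ac=d@[-u[1],u[0]]
m=(np.abs(al+125)<30)&(np.abs(ac)<25)&(X[:,2]>70)&(X[:,2]<84);print("peg",m.sum(),X[m].min(0),X[m].max(0),al[m].mean(),ac[m].mean())
m=(np.hypot(al,ac)<30)&(X[:,2]>220)&(X[:,2]<245);print("knob z",np.median(X[m,2]),m.sum(),(X[m].min(0)+X[m].max(0))/2)
s=bot.get_state();print(s["ee_pos"],s["width"],mv(s,[551.4,114.1,260],71.35))
cv2.imwrite("pics/t3.png",cv2.resize(f["color"][110:270,160:380],None,fx=3,fy=3)[:,:,::-1])
```

```text
peg 28 [503.46451613 -11.62724873  73.03814048] [517.85520105   2.2329478   79.37582555] -124.78479841870373 0.5057877648126675
knob z 233.8322799629592 395 [550.80433717 114.03458779 230.4904694 ]
[333.54752655 -94.80231559 269.3685414 ] 0.5248345467055171 (array([26.78242392, 13.91724792,  0.94257706]), array([-0.02451439, -0.02501225, -0.09425985]))
```

View pics/t3.png

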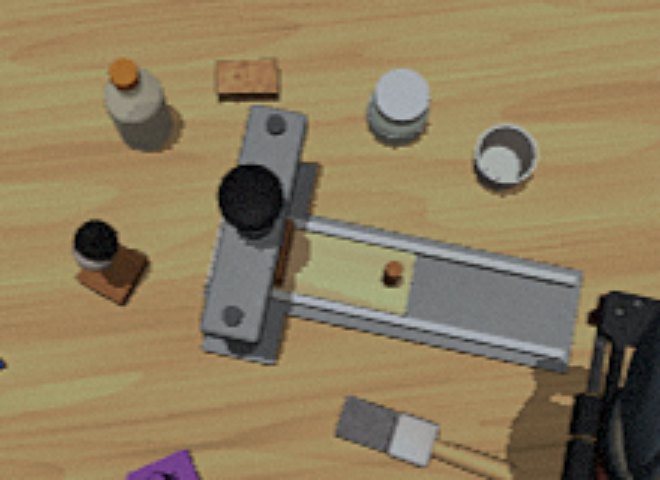

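The mould sits under the beam and the peg (crop (394,272)) is 124.8 mm from the ram axis, so it is home; the bystanders have not moved. Now the closed fingers go above the knob.

In the tool's units: 26.8 cm / 80 = 0.335, 24 cm / 80 = 0.3.

Request:
servo_tool([
  [[0.05, 0.025, 0.0025], [0, 0, 0]],
  [[0.1, 0.05, 0.005], [0, 0, 0]],
  [[0.15, 0.075, 0.0063], [0, 0, 0]],
  [[0.2, 0.1, 0.0075], [0, 0, 0]],
  [[0.25, 0.13, 0.0088], [0, 0, 0]],
  [[0.3, 0.1563, 0.01], [0, 0, 0]],
  [[0.335, 0.1738, 0.0113], [0, 0, 0]],
  [[0.335, 0.1738, 0.0113], [0, 0, 0]],
])

```text
t: 8.7
ee_pos: [552.5, 119.3, 256.5]
tcp_rot: [0.811, 0.585, -0.003, -0.002]
contact_force: [-0.4, 0.0, -1.1]
width: 0.8
gripper_force: 0.0
```

In the tool's units: 1.2 cm / 80 = 0.015, 1 cm / 80 = 0.0125.

Request:
servo_tool([
  [[0, 0, 0.0063], [0, 0, 0]],
  [[0, 0, 0.0125], [0, 0, 0]],
  [[0, 0, 0.015], [0, 0, 0]],
  [[0, 0, 0.015], [0, 0, 0]],
])

```text
t: 9.1
ee_pos: [550.3, 114.2, 249.1]
tcp_rot: [0.813, 0.583, 0.0, 0.0]
contact_force: [-0.8, -0.2, 0.5]
width: 0.3
gripper_force: 0.0
```

Run:
```python
from h import *
from station import bot
s=bot.get_state();print(s["ee_pos"],s["contact_force"],s["width"],mv(s,[551.4,114.1,235],71.35))
```

```text
[550.33673207 114.24076036 249.11236169] [-0.80083384 -0.23021627  0.50518028] 0.3466340836058005 (array([0.02073638, 0.10513727, 1.41124314]), array([ 0.00362157, -0.00089374, -0.05089539]))
```

In the tool's units: 1.2 cm / 80 = 0.015, 0.9 cm / 80 = 0.0113.

Request:
servo_tool([
  [[0, 0.0013, 0.0063], [0, 0, 0]],
  [[0, 0.0013, 0.0113], [0, 0, 0]],
  [[0, 0.0013, 0.015], [0, 0, 0]],
  [[0, 0.0013, 0.015], [0, 0, 0]],
])

```text
t: 9.5
ee_pos: [551.6, 114.4, 236.4]
tcp_rot: [0.812, 0.583, -0.0, -0.0]
contact_force: [1.0, -0.2, 0.6]
width: 0.3
gripper_force: 0.0
```

In the tool's units: 0.2 cm / 80 = 0.0025, 0.1 cm / 80 = 0.0013.

Request:
servo_tool([
  [[0, 0, 0.0013], [0, 0, 0]],
  [[0, 0, 0.0025], [0, 0, 0]],
  [[0, 0, 0.0025], [0, 0, 0]],
])

```text
t: 9.8
ee_pos: [551.9, 114.6, 235.4]
tcp_rot: [0.812, 0.583, 0.0, 0.0]
contact_force: [-0.4, -0.9, 0.1]
width: 0.1
gripper_force: 0.0
```

In the tool's units: 0.2 cm / 80 = 0.0025, 0.1 cm / 80 = 0.0013.

Request:
servo_tool([
  [[0, 0, 0.0013], [0, 0, 0]],
  [[0, 0, 0.0025], [0, 0, 0]],
  [[0, 0, 0.0025], [0, 0, 0]],
])

```text
t: 10.1
ee_pos: [551.9, 114.6, 233.3]
tcp_rot: [0.812, 0.583, 0.0, 0.0]
contact_force: [-0.3, 1.1, 1.2]
width: 0.6
gripper_force: 1.0
```

In the tool's units: 0.2 cm / 80 = 0.0025, 0.1 cm / 80 = 0.0013.

Request:
servo_tool([
  [[0, 0, 0.0013], [0, 0, 0]],
  [[0, 0, 0.0025], [0, 0, 0]],
  [[0, 0, 0.0025], [0, 0, 0]],
])

```text
t: 10.4
ee_pos: [551.9, 114.6, 231.1]
tcp_rot: [0.812, 0.583, 0.0, 0.0]
contact_force: [1.0, -0.6, 3.1]
width: 0.6
gripper_force: 1.1
```

In the tool's units: 1.8 cm / 80 = 0.0225, 1.7 cm / 80 = 0.0213.

Request:
servo_tool([
  [[0, 0, 0.0038], [0, 0, 0]],
  [[0, 0, 0.0075], [0, 0, 0]],
  [[0, 0, 0.0113], [0, 0, 0]],
  [[0, 0, 0.015], [0, 0, 0]],
  [[0, 0, 0.0188], [0, 0, 0]],
  [[0, 0, 0.0213], [0, 0, 0]],
  [[0, 0, 0.0225], [0, 0, 0]],
  [[0, 0, 0.0225], [0, 0, 0]],
])

```text
t: 11.2
ee_pos: [552.0, 114.6, 214.9]
tcp_rot: [0.812, 0.583, 0.001, 0.001]
contact_force: [-1.5, 0.3, 9.3]
width: 0.5
gripper_force: 5.0
```

In the tool's units: 0.2 cm / 80 = 0.0025, 0.1 cm / 80 = 0.0013.

Request:
servo_tool([
  [[0, 0, 0.0013], [0, 0, 0]],
  [[0, 0, 0.0025], [0, 0, 0]],
  [[0, 0, 0.0025], [0, 0, 0]],
  [[0, 0, 0.0025], [0, 0, 0]],
])

```text
t: 11.6
ee_pos: [552.0, 114.6, 213.3]
tcp_rot: [0.812, 0.583, 0.001, 0.001]
contact_force: [-1.6, 0.4, 11.0]
width: 0.7
gripper_force: 5.5
```

Run:
```python
from h import *
from station import bot
F=[];Z=[]
for _ in range(10):
    f=bot.grab_frame("top");s=bot.get_state();F.append(s["contact_force"]);Z.append(s["ee_pos"])
print(np.mean(F,0),np.std(F,0),np.mean(Z,0),s["t"])
X=cloud(f).reshape(-1,3);k=np.array([551.4,114.1]);d=np.hypot(*(X[:,:2]-k).T)
g=bot.grab_frame("side");Y=cloud(g).reshape(-1,3)
for A in(X,Y):
    d=np.hypot(*(A[:,:2]-k).T);m=(d<25)&(A[:,2]>185)&(A[:,2]<225);print(m.sum(),np.percentile(A[m,2],[50,75,90]) if m.any() else 0)
cv2.imwrite("pics/s4.png",cv2.resize(g["color"][130:330,160:400],None,fx=3,fy=3)[:,:,::-1])
```

```text
[-2.27957549 -0.20743468 11.05794398] [0.39545372 0.56965815 0.34153608] [551.9910407  114.63121733 213.36713121] 12.1
14 [210.26570846 211.06277011 212.27698606]
187 [210.12040793 212.20052174 217.03119436]
```

View pics/s4.png

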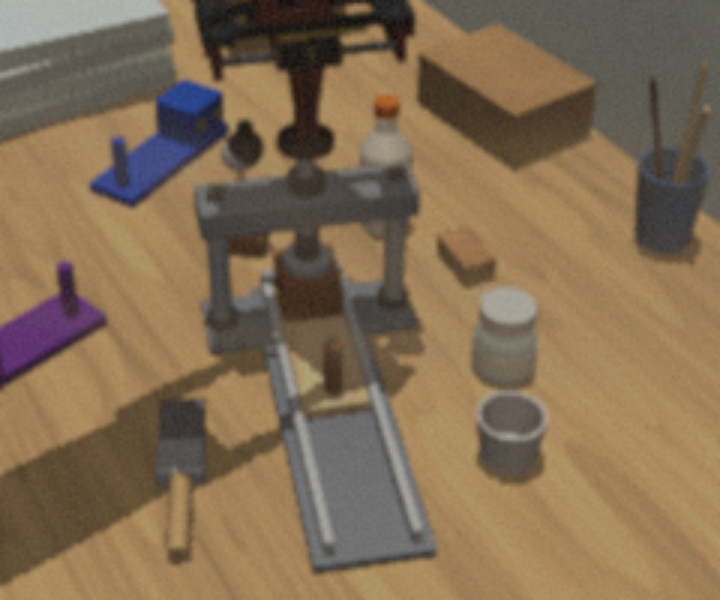

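The fingers press the knob, and the foot sits on the mould block (crop (308,265)). Depth is about 21.7 mm at 11 N, so 3 mm more, then hold.

In the tool's units: 0.3 cm / 80 = 0.0038, 0.2 cm / 80 = 0.0025.

Request:
servo_tool([
  [[0, 0, 0.0013], [0, 0, 0]],
  [[0, 0, 0.0025], [0, 0, 0]],
  [[0, 0, 0.0038], [0, 0, 0]],
  [[0, 0, 0.0038], [0, 0, 0]],
  [[0, 0, 0.0038], [0, 0, 0]],
  [[0, 0, 0.0038], [0, 0, 0]],
  [[0, 0, 0.0038], [0, 0, 0]],
  [[0, 0, 0.0038], [0, 0, 0]],
])

```text
t: 12.95
ee_pos: [552.0, 114.6, 210.8]
tcp_rot: [0.812, 0.583, 0.001, 0.001]
contact_force: [-1.7, 0.5, 12.4]
width: 0.8
gripper_force: 6.2
```

Request:
servo_tool([
  [[0, 0, 0], [0, 0, 0]],
  [[0, 0, 0], [0, 0, 0]],
  [[0, 0, 0], [0, 0, 0]],
  [[0, 0, 0], [0, 0, 0]],
  [[0, 0, 0], [0, 0, 0]],
  [[0, 0, 0], [0, 0, 0]],
  [[0, 0, 0], [0, 0, 0]],
  [[0, 0, 0], [0, 0, 0]],
])

```text
t: 13.75
ee_pos: [552.0, 114.6, 210.9]
tcp_rot: [0.812, 0.583, 0.001, 0.001]
contact_force: [-3.4, -0.9, 12.5]
width: 0.2
gripper_force: 6.2
```

Run:
```python
from h import *
from station import bot
F=[];Z=[]
for _ in range(10):
    f=bot.grab_frame("top");s=bot.get_state();F.append(s["contact_force"]);Z.append(s["ee_pos"])
print(np.mean(F,0),np.mean(Z,0),s["t"])
X=cloud(f).reshape(-1,3);a=np.radians(71.35);u=np.array([np.cos(a),np.sin(a)]);d=X[:,:2]-[551.4,114.1];al=d@u;ac=d@[-u[1],u[0]]
m=(np.abs(al+125)<30)&(np.abs(ac)<25)&(X[:,2]>70)&(X[:,2]<84);print("peg",m.sum(),al[m].mean(),ac[m].mean())
```

```text
[-2.98259104 -0.37026818 12.64248453] [551.99862012 114.62927956 210.82976697] 14.25
peg 0 nan nan<stdin>:8: RuntimeWarning: Mean of empty slice.
  ret = ret.dtype.type(ret / rcount)
```

It is 24–25 mm down at 12.5 N, which matches the expected 12 N. I'll hold for over 3 s, then check the mould from the side view and hand in.

Request:
servo_tool([
  [[0, 0, 0], [0, 0, 0]],
  [[0, 0, 0], [0, 0, 0]],
  [[0, 0, 0], [0, 0, 0]],
  [[0, 0, 0], [0, 0, 0]],
  [[0, 0, 0], [0, 0, 0]],
  [[0, 0, 0], [0, 0, 0]],
  [[0, 0, 0], [0, 0, 0]],
  [[0, 0, 0], [0, 0, 0]],
])

```text
t: 15.05
ee_pos: [552.0, 114.6, 210.8]
tcp_rot: [0.812, 0.583, 0.001, 0.001]
contact_force: [-3.1, -0.4, 12.3]
width: 0.3
gripper_force: 6.2
```

Request:
servo_tool([
  [[0, 0, 0], [0, 0, 0]],
  [[0, 0, 0], [0, 0, 0]],
  [[0, 0, 0], [0, 0, 0]],
  [[0, 0, 0], [0, 0, 0]],
  [[0, 0, 0], [0, 0, 0]],
  [[0, 0, 0], [0, 0, 0]],
  [[0, 0, 0], [0, 0, 0]],
  [[0, 0, 0], [0, 0, 0]],
])

```text
t: 15.85
ee_pos: [552.0, 114.6, 210.8]
tcp_rot: [0.812, 0.583, 0.001, 0.001]
contact_force: [-2.1, -0.1, 12.0]
width: 0.5
gripper_force: 6.2
```

Request:
servo_tool([
  [[0, 0, 0], [0, 0, 0]],
  [[0, 0, 0], [0, 0, 0]],
  [[0, 0, 0], [0, 0, 0]],
  [[0, 0, 0], [0, 0, 0]],
  [[0, 0, 0], [0, 0, 0]],
  [[0, 0, 0], [0, 0, 0]],
  [[0, 0, 0], [0, 0, 0]],
  [[0, 0, 0], [0, 0, 0]],
])

```text
t: 16.65
ee_pos: [552.0, 114.6, 210.8]
tcp_rot: [0.812, 0.583, 0.001, 0.001]
contact_force: [-2.7, -0.7, 12.2]
width: 0.7
gripper_force: 6.2
```

Request:
servo_tool([
  [[0, 0, 0], [0, 0, 0]],
  [[0, 0, 0], [0, 0, 0]],
  [[0, 0, 0], [0, 0, 0]],
  [[0, 0, 0], [0, 0, 0]],
  [[0, 0, 0], [0, 0, 0]],
  [[0, 0, 0], [0, 0, 0]],
  [[0, 0, 0], [0, 0, 0]],
  [[0, 0, 0], [0, 0, 0]],
])

```text
t: 17.45
ee_pos: [552.0, 114.7, 210.8]
tcp_rot: [0.812, 0.583, 0.001, 0.001]
contact_force: [-2.4, -0.5, 12.1]
width: 0.2
gripper_force: 6.2
```

Run:
```python
from h import *
from station import bot
f=bot.grab_frame("side");s=bot.get_state();print(s["ee_pos"],s["contact_force"],s["t"])
X=cloud(f).reshape(-1,3);a=np.radians(71.35);u=np.array([np.cos(a),np.sin(a)]);d=X[:,:2]-[551.4,114.1];al=d@u;ac=d@[-u[1],u[0]]
m=(np.abs(al+125)<30)&(np.abs(ac)<25)&(X[:,2]>70)&(X[:,2]<84);print("peg",m.sum(),al[m].mean(),ac[m].mean())
if m.sum()>5 and abs(al[m].mean()+125)<4 and abs(s["ee_pos"][2]-210.8)<1: print(bot.job_done())
```

```text
[552.00477888 114.63437597 210.84061046] [-3.13443274 -0.78512553 13.95107442] 17.5
peg 26 -125.49631950706959 -0.30724068025684426
the job is handed in; nothing more can be done
None
```

I slid the mould home against the end stop, then pressed the knob about 24–25 mm down at roughly 12 N, held it over 4 s and handed the job in at 17.5 s still pressing; the verdict was not shown.

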